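# Gauge the pitch of a coarse screw with comb leaves

## Robot

A 7-joint arm with a two-finger parallel gripper is mounted at the origin on the work surface. World frame = base frame: x ahead of the robot, y to its left, z up, the work surface at z = 0. Lengths are in mm, angles in rad, forces in N, time in s.
With the tool pointing down it reaches from about 400 to 875 mm from the base axis. Payload 4.4 kg.
Tool frame: the origin (TCP) lies midway between the tips of the shut fingers; the grasp point (between the pads) lies ctrl.grip_depth behind it (ctrl.grip_depth is the distance from the TCP to the grasp point, in mm); z points along the fingers, y is the line along which they close (so a half turn about z gives the same grasp; the last joint's range is limited). The gripper opens to 85 mm and grips with 20 to 120 N. Pads are 22 mm wide; open, the fingers measure 114 mm over their backs; the gripper's body (76 mm by 85 mm) begins 54 mm behind the grasp point. The pads swing forward as they close: fully open they stand 13 mm farther back than shut.
Start: joints at [1.164, 0.628, 0.038, 1.517, -0.027, 0.996, -0.02], TCP at [217.286, -612.621, 194.713] pointing down, gripper open.
Joint ranges: [-3.06, 3.06], [-0.37, 2.12], [-1.25, 1.32], [0.18, 2.47], [-1.1, 4.24], [0.23, 1.98], [-2.94, 2.94]. Speed limits (rad/s): [2.57, 2.57, 3.14, 3.14, 3.14, 3.14, 3.14].

## Interface

Orientations are given as [roll, pitch, yaw] about the fixed x, y, z axes, in that order (R = Rz(yaw) Ry(pitch) Rx(roll)).
In Python, from cell import ctrl gives the robot as it stands.
- The arm moves only by the tool carry_out, never from a script. Its argument "deltas" is one flat list of numbers, 7 for each row, row after row: the turn, a rotation vector about the tool's x, y, z in degrees, then the shift along the tool's x, y, z in m, then the closure, from -1 (fully open) to 1 (shut). In form: [wx, wy, wz, dx, dy, dz, claw, wx, wy, wz, dx, dy, dz, claw, ...]. A call has 1 to 12 rows; each row shifts and turns the commanded pose from where the row before left it, along the tool's axes as they then stand; what a row does not reach is not made up. A row lasts 1/8 s, in which the tool goes at most 62.5 mm and 10.7 degrees, less where a joint would pass 70% of its speed; a pose out of reach is approached as far as the arm can. A call with a gripper value outside its range is refused whole. The fingers move at their own pace and stop on an object; the grip force is fixed at half the most. Time passes only in rows, so rows that do not move let the fingers close. It gives the time, the measured TCP pose, the force, the opening and the grip force at its end, in the units of the state.
- ctrl.read_state(): the state, without advancing time (a new reading comes with each control period).
- ctrl.get_image(name): name is "side" or "top" or "wrist"; returns the picture (400x640x3 uint8, red, green, blue); there is no depth.
- ctrl.calibration(name): a dict with "mtx" (3x3 intrinsics, pixels), "R" (3x3) and "t" (3): a world point X has camera coordinates R X + t. Camera axes: x right, y down, z forward; pixel columns grow to the right and rows downward; lengths in mm; the calibration is good to about 2 mm. The wrist camera is an equidistant fisheye: a pixel r from the principal point sees the ray r / f radians off the axis. A picture is of the moment at which its call begins: read the wrist's pose just before it. calibration takes no time and is no camera call; for the wrist camera it gives the pose at the moment of the call.
- ctrl.finish_job(): hands the job in; it is judged then, once.
The state is a dict: "clock": time; "qpos": joint angles; "qd": joint speeds; "tau": joint torques, N m; "eef_pos": TCP position; "tool_rot": TCP orientation; "force": force on the tool from outside, world axes, zero at the start; "torque": the same for the moment, N m; "width": finger opening in mm; "gripper_force": force on a finger pad.
Only numpy, scipy, OpenCV 4.12 (cv2) and the standard library are available. Lean on these libraries where they do the work, as an engineer would, in place of code of your own. Each camera call takes 0.05 s, during which the arm holds its last target. There are 200 camera calls.

## Task

Find out which of the three comb leaves fits the thread of the front screw, the one right behind the grey slide plate: lay a leaf flat on the plate, push its teeth gently against the screw and feel along the thread, one leaf after another. Leave the leaf that goes fully home lying flat on the plate with all its teeth meshed, near the middle of the screw, and have the other two lying flat on the wooden board. Do not force the thread, and leave the other things on the bench alone.

Things in the scene. Friction and masses are not known exactly. Their poses are not given: they have to be found in the camera images.
- leaf_10: steel gauge leaf, loose, 0.22 kg, flat on the board: plate 8 mm thick, y +-35 mm, x -25 to +22 mm; five comb teeth of 10 mm pitch on its +x edge, the middle one at y = 0, each 7.4 mm wide at the base, 1.9 at the tip, 5.5 mm long. Dark upright grip block, 24 mm (x) by 14 mm (y), centred at x -8, y 0, from 8 to 38 mm above the underside. Origin on the underside, x to the teeth, z up
- leaf_12: steel gauge leaf, loose, 0.22 kg: as leaf_10 in all but its teeth: five comb teeth of 12 mm pitch on its +x edge, the middle one at y = 0, each 8.4 mm wide at the base, 2.9 at the tip
- leaf_14: steel gauge leaf, loose, 0.22 kg: as leaf_10 in all but its teeth: five comb teeth of 14 mm pitch on its +x edge, the middle one at y = 0, each 9.4 mm wide at the base, 3.9 at the tip
- fixture: fixed: grey slide plate, top at 30 mm, x -60 to +52, y +-100 mm; behind it (+x) three fixed steel screws side by side along y, axes at x = 80, 142, 204 mm, 34 mm up, 190 mm long, 50 mm outside diameter, thread 6 mm deep; pitches 10, 12 and 14 mm in an order that varies. Only the one at x = 80, next to the plate, is gauged. Origin at bench level, z up
- seat (a point): point at fixture x 80 mm, y 0, at the plate's top; fixture axes. A leaf square to the screw is fully home with its origin 47 mm in -x from here, with 0.6 mm side play; a wrong leaf, or one out of step, stops up to 6 mm short. Where the grooves lie along y varies, unknown; flanks go 0.5 mm sideways per mm of depth
- board: fixed wooden board, 105 mm (x) by 290 mm (y) and 12 mm thick, on which the three leaves lie in a row along y, about 90 mm apart; origin under its centre, z up. The thin dark strip along its -x edge stands 4 mm high but is only for looks
- collar: bystander: loose steel ring, 64 mm outside, 26 mm high, lying on the bench; origin under its centre
- wrench: bystander: loose red wrench, 240 mm long, lying on the bench along its x; origin under its middle
- bucket: bystander: small white plastic pot, 110 mm in diameter and high; origin under its centre
- spray_can: bystander: blue can 60 mm in diameter and 170 mm high, standing; origin under its centre
- leaf_10_tip (a point): point on the underside plane of leaf_10 at the tip of its middle tooth (leaf x 27.5 mm, y 0); 19.5 mm in -x from seat when fully home
- leaf_12_tip (a point): point on the underside plane of leaf_12 at the tip of its middle tooth (leaf x 27.5 mm, y 0); 19.5 mm in -x from seat when fully home
- leaf_14_tip (a point): point on the underside plane of leaf_14 at the tip of its middle tooth (leaf x 27.5 mm, y 0); 19.5 mm in -x from seat when fully home
- screw_a: one of the three fixed screws, as told under fixture; which of the pitches it has is not told. Origin at mid-length on its axis, y along it; the thread's place along the bar varies and is not told
- screw_b: one of the three fixed screws, as told under fixture; which of the pitches it has is not told. Origin at mid-length on its axis, y along it; the thread's place along the bar varies and is not told
- screw_c: one of the three fixed screws, as told under fixture; which of the pitches it has is not told. Origin at mid-length on its axis, y along it; the thread's place along the bar varies and is not told
Not all that is in view belongs to the job. What is shaped like the leaf_14 but green is not meant.

How it is judged (in metres and radians):
At the end, for the whole second after the job is handed in: One leaf lies flat on the plate (3 mm), fully meshed in the front screw: its middle tooth tip within 2 mm of fully home (19.5 mm from the axis), within 45 mm of mid-screw, square to 0.06 rad; the other two lie flat with their origins over the board; all at rest (((x of leaf_10_tip in the frame of seat between -0.0215 and -0.0165 m and y of leaf_10_tip in the frame of seat between -0.045 and 0.045 m and z of leaf_10_tip in the frame of seat between -0.003 and 0.003 m and angle between each of leaf_10, leaf_12, leaf_14's own z axis and vertical below 0.08 rad and angle between the x axis of leaf_10 and the x axis of seat, either way round below 0.06 rad and x of leaf_12 in the frame of board between -0.055 and 0.055 m and y of leaf_12 in the frame of board between -0.145 and 0.145 m and z of leaf_12 in the frame of board between 0.008 and 0.016 m and x of leaf_14 in the frame of board between -0.055 and 0.055 m and y of leaf_14 in the frame of board between -0.145 and 0.145 m and z of leaf_14 in the frame of board between 0.008 and 0.016 m) or (x of leaf_12_tip in the frame of seat between -0.0215 and -0.0165 m and y of leaf_12_tip in the frame of seat between -0.045 and 0.045 m and z of leaf_12_tip in the frame of seat between -0.003 and 0.003 m and angle between each of leaf_12, leaf_10, leaf_14's own z axis and vertical below 0.08 rad and angle between the x axis of leaf_12 and the x axis of seat, either way round below 0.06 rad and x of leaf_10 in the frame of board between -0.055 and 0.055 m and y of leaf_10 in the frame of board between -0.145 and 0.145 m and z of leaf_10 in the frame of board between 0.008 and 0.016 m and x of leaf_14 in the frame of board between -0.055 and 0.055 m and y of leaf_14 in the frame of board between -0.145 and 0.145 m and z of leaf_14 in the frame of board between 0.008 and 0.016 m) or (x of leaf_14_tip in the frame of seat between -0.0215 and -0.0165 m and y of leaf_14_tip in the frame of seat between -0.045 and 0.045 m and z of leaf_14_tip in the frame of seat between -0.003 and 0.003 m and angle between each of leaf_14, leaf_10, leaf_12's own z axis and vertical below 0.08 rad and angle between the x axis of leaf_14 and the x axis of seat, either way round below 0.06 rad and x of leaf_10 in the frame of board between -0.055 and 0.055 m and y of leaf_10 in the frame of board between -0.145 and 0.145 m and z of leaf_10 in the frame of board between 0.008 and 0.016 m and x of leaf_12 in the frame of board between -0.055 and 0.055 m and y of leaf_12 in the frame of board between -0.145 and 0.145 m and z of leaf_12 in the frame of board between 0.008 and 0.016 m)) and linear speed of each of leaf_10, leaf_12, leaf_14 below 0.01 m/s); the robot touches nothing.
It fails at once if a leaf is pressed on a screw with more than 25 N (contact force between any of leaf_10, leaf_12, leaf_14 and screw_a above 25 N or contact force between any of leaf_10, leaf_12, leaf_14 and screw_b above 25 N or contact force between any of leaf_10, leaf_12, leaf_14 and screw_c above 25 N).
It fails at once if the collar, wrench, bucket or spray can is moved by more than 30 mm (distance of any of collar, wrench, bucket, spray_can from where it was at the start of the episode above 0.03 m).
It also fails if it takes over 72 s, if anything falls off the work surface, if the arm or the gripper's body presses on something with over 40 N, if the wrist force passes 120 N, or if a joint passes its speed limit or range.

## Working session

There is one attempt and no reset: what is moved stays moved. The work goes in short steps, Python scripts to look and compute and a tool call to move; the robot and the scene stay as the last step left them, time stands still between calls to the robot, and variables do not carry over. Pictures are saved under pics/ and viewed, at most 10 in all, crops included, and the job is handed in when it is done.

Besides the shell and the picture viewer there is one more tool, called as name(argument=value, ...), one argument or row to a line, values as JSON. carry_out: Moves the arm, as the interface text tells. Its arguments: {"type":"object","properties":{"deltas":{"type":"array"}},"required":["deltas"]}

```bash
mkdir -p pics; ls; python3 - <<'E'
from cell import ctrl
import cv2
s=ctrl.read_state();print(s, ctrl.grip_depth)
for n in("top","side"):
    cv2.imwrite(f"pics/{n}0.png",ctrl.get_image(n)[:,:,::-1]);c=ctrl.calibration(n);print(n,c)
E
```

```text
pics
{'clock': 0.0, 'qpos': array([ 1.16420385,  0.62931592,  0.03844794,  1.51836911, -0.02700143,
        0.99632006, -0.01999353]), 'qd': array([ 0.00032726, -0.00110652,  0.001594  , -0.00125793, -0.0003398 ,
        0.00047179, -0.00131784]), 'tau': array([-6.95745930e-04, -5.63395393e+01,  1.22630272e+00, -1.93442899e+01,
        1.11056969e-02,  1.06009954e-02, -1.29961961e-05]), 'eef_pos': array([ 217.04178213, -611.95081385,  193.80850202]), 'tool_rot': array([-3.13969854e+00,  2.59465448e-05,  3.40793323e-01]), 'force': array([ 1.04743563,  0.19977265, -0.07964384]), 'torque': array([-0.02181072,  0.05875858,  0.02041582]), 'gripper_force': 0.0, 'width': 85.34844352710499} 18.700000000000003
top {'mtx': array([[458.35504674,   0.        , 313.40109074],
       [  0.        , 458.35504674, 200.20585101],
       [  0.        ,   0.        ,   1.        ]]), 'R': array([[ 0.07925948, -0.99684314, -0.00465694],
       [-0.97662908, -0.07671429, -0.20077489],
       [ 0.19978382,  0.02046142, -0.97962633]]), 't': array([ -36.22499418,  598.81514282, 1535.29706486])}
side {'mtx': array([[414.90117163,   0.        , 320.9182956 ],
       [  0.        , 414.90117163, 199.58292731],
       [  0.        ,   0.        ,   1.        ]]), 'R': array([[-0.72203578, -0.69153786,  0.0209695 ],
       [-0.42057774,  0.41465663, -0.80695368],
       [ 0.54934388, -0.59146874, -0.59024235]]), 't': array([ 436.51228629,  284.74161547, 1118.28674482])}
```

View pics/top0.png

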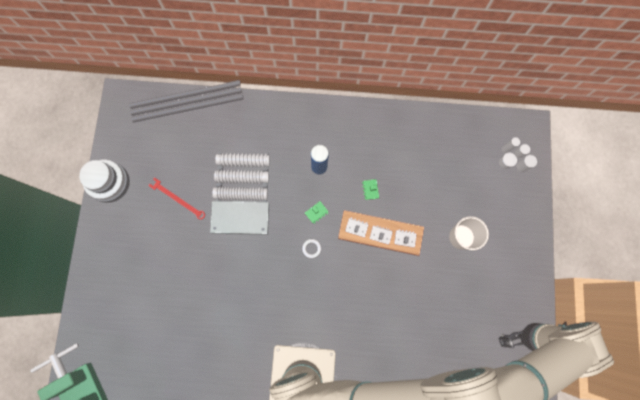

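View pics/side0.png

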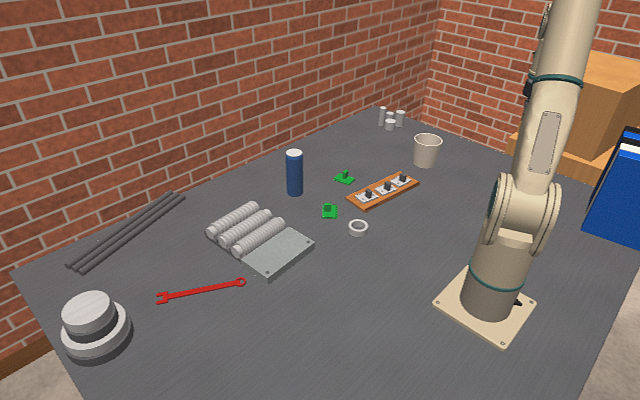

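The top view shows the plate at about (239,218) with the screws at rows 160, 177 and 194 behind it. The board is at (381,233), with grips near (357,228), (381,235) and (405,240). The two green parts at (317,211) and (371,189) are decoys.

```bash
cat > h.py <<'E'
from cell import ctrl
import numpy as np, cv2
def ray(name,uv,z,c=None):
    c=c or ctrl.calibration(name); K=c["mtx"]
    uv=np.atleast_2d(np.asarray(uv,float)); p=(uv-K[:2,2])/np.array([K[0,0],K[1,1]])
    if name=="wrist":
        r=np.linalg.norm(p,axis=1,keepdims=True)+1e-12
        d=np.hstack([np.sin(r)*p/r,np.cos(r)])
    else: d=np.hstack([p,np.ones((len(p),1))])
    d=d@c["R"]; o=-c["R"].T@c["t"]
    return o+d*((z-o[2])/d[:,2:])
def blobs(mask,amin,amax):
    n,l,s,ce=cv2.connectedComponentsWithStats(mask.astype(np.uint8))
    return [(ce[i],s[i][4],(l==i)) for i in range(1,n) if amin<=s[i][4]<=amax]
def rect(m):
    ys,xs=np.nonzero(m); return cv2.boxPoints(cv2.minAreaRect(np.stack([xs,ys],1).astype(np.float32)))
E
python3 - <<'E'
from h import *
im=cv2.imread("pics/top0.png"); hsv=cv2.cvtColor(im,cv2.COLOR_BGR2HSV)
print("plate px",im[218,239],"bench",im[260,239], "board",im[236,345],"leaf", im[228,350], hsv[236,345])
H,S,V=[hsv[:,:,i].astype(int) for i in range(3)]
roi=np.zeros(H.shape,bool); roi[195:265,330:435]=1
o=(S>90)&(V>100)&roi
o=cv2.morphologyEx(o.astype(np.uint8),cv2.MORPH_CLOSE,np.ones((15,15)))
for c,a,m in blobs(o,500,9999):
    P=ray("top",rect(m),12)[:,:2]; print("board",P.round(),P.mean(0), [np.linalg.norm(P[i]-P[(i+1)%4]).round() for i in range(4)])
dk=(V<80)&(o>0)
for c,a,m in blobs(dk,8,200): print("dark",c.round(1),a,ray("top",c,45)[0].round(1))
roi[:]=0; roi[203:240,205:275]=1
b=im[:,:,0].astype(int)
pl=(V>110)&roi
for c,a,m in blobs(cv2.morphologyEx(pl.astype(np.uint8),cv2.MORPH_CLOSE,np.ones((5,5))),500,9999):
    P=ray("top",rect(m),30)[:,:2]; print("plate",c,a,P.round(),P.mean(0), [np.linalg.norm(P[i]-P[(i+1)%4]).round() for i in range(4)])
for n,r in(("fix",(150,245,200,285)),("brd",(205,260,335,430))):
    pass
A=cv2.resize(im[150:240,205:275],None,fx=6,fy=6,interpolation=2);B=cv2.resize(im[205:260,335:430],None,fx=4,fy=4,interpolation=2)
cv2.imwrite("pics/z.png",np.hstack([A,np.pad(B,((0,A.shape[0]-B.shape[0]),(0,0),(0,0)))])[:, :800])
E
```

```text
plate px [205 205 202] bench [148 146 147] board [130 174 224] leaf [219 220 223] [ 14 107 224]
board [[ 481.  -85.]
 [ 585.  -99.]
 [ 546. -387.]
 [ 444. -369.]] [ 513.81375363 -235.14666397] [np.float64(105.0), np.float64(290.0), np.float64(104.0), np.float64(286.0)]
plate [239.5 221. ] 2590 [[566. 395.]
 [585. 150.]
 [457. 138.]
 [438. 378.]] [511.70720171 265.23037491] [np.float64(245.0), np.float64(128.0), np.float64(241.0), np.float64(128.0)]
```

View pics/z.png

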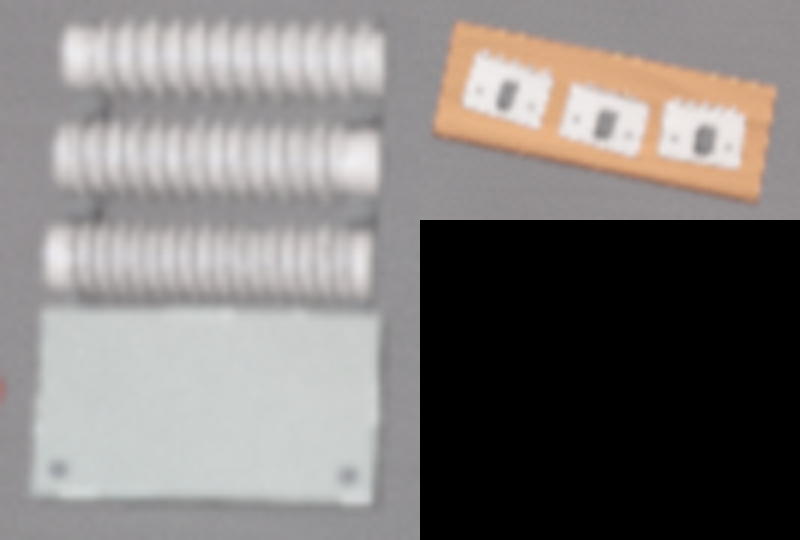

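```bash
cat >> h.py <<'E'
from scipy.spatial.transform import Rotation as Rt
def plan(p,yaw):
    s=ctrl.read_state(); R0=Rt.from_euler("xyz",s["tool_rot"]); R1=Rt.from_euler("xyz",[np.pi,0,yaw])
    print("t",s["clock"],"at",s["eef_pos"].round(1),s["tool_rot"].round(4),"F",s["force"].round(1),"w",round(s["width"],1))
    print("turn deg",np.degrees((R0.inv()*R1).as_rotvec()).round(2),"shift m",(R1.inv().apply(np.asarray(p)-s["eef_pos"])/1000).round(4))
E
python3 - <<'E'
from h import *
c=ctrl.calibration("wrist"); o=-c["R"].T@c["t"]; R=Rt.from_euler("xyz",ctrl.read_state()["tool_rot"])
print(c["mtx"],"cam in tool",R.inv().apply(o-ctrl.read_state()["eef_pos"]),"axis",R.inv().apply(c["R"][2]))
plan([460,-235,200],-.13)
E
```

```text
[[309.70691629   0.         317.62479096]
 [  0.         309.70691629 202.49726322]
 [  0.           0.           1.        ]] cam in tool [  66.65714255   -0.70445383 -180.14340477] axis [-0.26462355 -0.00193257  0.96434985]
t 0.1 at [ 217.1 -612.   193.9] [-3.14   -0.      0.3408] F [0.6 0.2 0.2] w 85.6
turn deg [-9.000e-02  2.000e-02  2.698e+01] shift m [ 0.192  -0.4053 -0.0061]
```

carry_out(
  deltas=[0,0,9,0,0,0,-1,0,0,9,0,0,0,-1,0,0,9,0,0,0,-1,0,0,0,0.031,-0.0515,0.008,-1,0,0,0,0.031,-0.0515,0.008,-1,0,0,0,0.031,-0.0515,0.008,-1,0,0,0,0.031,-0.0515,0.008,-1,0,0,0,0.031,-0.0515,0.008,-1,0,0,0,0.031,-0.0515,0.008,-1,0,0,0,0.031,-0.0515,0.008,-1,0,0,0,0.031,-0.0515,0.008,-1,0,0,0,0,0,0,-1],
)

```text
clock: 1.6
eef_pos: [520.1, -229.4, 129.5]
tool_rot: [-3.138, 0.0, -0.12]
force: [-0.5, -0.6, 0.8]
width: 85.2
gripper_force: 0.0
```

```bash
python3 - <<'E'
from h import *
import pickle
c=ctrl.calibration("wrist"); im=ctrl.get_image("wrist")[:,:,::-1]; pickle.dump(c,open("w1.pkl","wb"))
cv2.imwrite("pics/w1.png",im); plan([514,-235,130],-.13)
E
```

```text
t 1.65 at [ 517.9 -233.2  129.9] [-3.1402e+00  1.1000e-03 -1.2460e-01] F [-0.9 -0.3  0.3] w 85.3
turn deg [-0.08  0.06  0.31] shift m [-0.0037  0.0023 -0.0001]
```

View pics/w1.png

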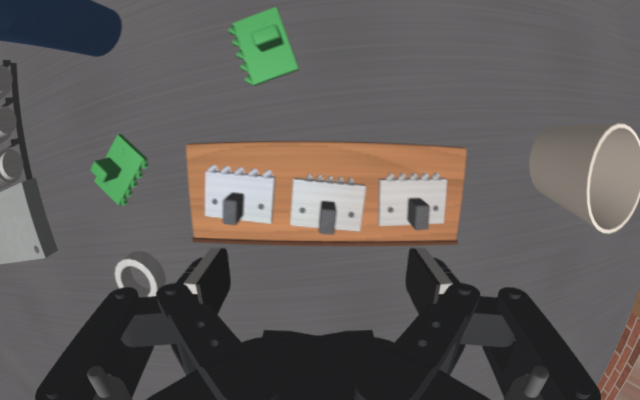

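Left to right, the tooth spans (212→270, 309→352, 389→437 px) give pitches of about 14, 10 and 12 mm. The middle one is therefore leaf_10. Next I measure the poses.

```bash
python3 - <<'E'
from h import *
import pickle
c=pickle.load(open("w1.pkl","rb")); im=cv2.imread("pics/w1.png"); hsv=cv2.cvtColor(im,cv2.COLOR_BGR2HSV)
H,S,V=[hsv[:,:,i].astype(int) for i in range(3)]
roi=np.zeros(H.shape,bool); roi[150:240,192:462]=1
wm=(S<60)&(V>130)&roi
for ce,a,m in blobs(wm,800,9999):
    mo=cv2.morphologyEx(m.astype(np.uint8),cv2.MORPH_OPEN,np.ones((11,11)))
    ys,xs=np.nonzero(mo); h=cv2.convexHull(np.stack([xs,ys],1))[:,0]
    W=ray("wrist",h,20,c)[:,:2].astype(np.float32)
    (cx,cy),(w,hh),ang=cv2.minAreaRect(W); P=cv2.boxPoints(((cx,cy),(w,hh),ang))
    e=[P[(i+1)%4]-P[i] for i in range(4)]; l=max(e[:2],key=np.linalg.norm); 
    yaw=np.arctan2(-l[0],l[1]); yaw=(yaw+np.pi/2)%np.pi-np.pi/2
    C=np.array([cx,cy]); x=np.array([np.cos(yaw),np.sin(yaw)])
    bx=slice(max(0,int(ce[1])-35),int(ce[1])+45)
    d=(V<105)&(S<90); roi2=np.zeros_like(roi); roi2[160:238,int(ce[0])-22:int(ce[0])+22]=1
    print("leaf px",ce.round(),a,"C",C.round(1),"size",round(w,1),round(hh,1),"yaw",yaw.round(3),"origin est",(C+1.5*x).round(1),"grip est",(C-6.5*x).round(1))
    for c2,a2,m2 in blobs(d&roi2,80,2000):
        # grip top face: lightest split
        ys,xs=np.nonzero(m2); print("  grip blob",c2.round(1),a2,"rows",ys.min(),ys.max(),"cols",xs.min(),xs.max(),"V pct",np.percentile(V[m2],[10,50,90]), "foot(top row)->z20", ray("wrist",[xs[ys<ys.min()+2].mean(),ys.min()],20,c)[0].round(1), "far top z50",ray("wrist",[xs[ys>ys.max()-2].mean(),ys.max()],50,c)[0].round(1))
E
```

```text
leaf px [240. 192.] 2953 C [ 522.8 -148.9] size 70.9 49.1 yaw -0.227 origin est [ 524.3 -149.2] grip est [ 516.5 -147.4]
  grip blob [235.6 206.6] 330 rows 193 223 cols 225 242 V pct [ 45.  63. 103.] foot(top row)->z20 [ 526.3 -147.3   20. ] far top z50 [ 505.2 -147.5   50. ]
leaf px [411. 198.] 2705 C [ 496.  -321.1] size 71.0 47.1 yaw -0.087 origin est [ 497.5 -321.3] grip est [ 489.5 -320.6]
  grip blob [417.8 213.2] 533 rows 199 228 cols 408 428 V pct [ 53.  88. 100.] foot(top row)->z20 [ 499.1 -323.4   20. ] far top z50 [ 479.8 -317.9   50. ]
leaf px [327. 203.] 2913 C [ 502.8 -235.1] size 70.6 47.0 yaw -0.206 origin est [ 504.2 -235.4] grip est [ 496.4 -233.7]
  grip blob [327.7 216.8] 347 rows 201 232 cols 320 335 V pct [ 47.  99. 103.] foot(top row)->z20 [ 507.5 -235.5   20. ] far top z50 [ 487.1 -231.9   50. ]
```

```bash
python3 - <<'E'
from h import *
plan([497,-234,25],-.206)
E
```

```text
t 1.65 at [ 517.9 -233.2  129.9] [-3.1402e+00  1.1000e-03 -1.2460e-01] F [-0.9 -0.3  0.3] w 85.3
turn deg [-0.08  0.07  4.67] shift m [-0.0203  0.0051  0.1049]
```

carry_out(
  deltas=[0,0,4.7,0,0,0,-1,0,0,0,-0.01,0.0025,0.03,-1,0,0,0,-0.01,0.0025,0.03,-1,0,0,0,0,0,0,-1,0,0,0,0,0,0,-1],
)

```text
clock: 2.28
eef_pos: [496.8, -238.4, 71.6]
tool_rot: [3.141, -0.002, -0.214]
force: [0.7, -0.3, 0.8]
width: 85.7
gripper_force: 0.0
```

```bash
python3 - <<'E'
from h import *
plan([497,-234,25],-.206)
E
```

```text
t 2.275 at [ 496.8 -238.4   71.6] [ 3.1409e+00 -1.6000e-03 -2.1400e-01] F [ 0.7 -0.3  0.8] w 85.7
turn deg [ 0.04 -0.09 -0.46] shift m [-0.0007 -0.0043  0.0466]
```

carry_out(
  deltas=[0,0,-0.4,0,-0.004,0.024,-1,0,0,0,0,0,0.022,-1,0,0,0,0,0,0,-1,0,0,0,0,0,0,1,0,0,0,0,0,0,1,0,0,0,0,0,0,1,0,0,0,0,0,0,1,0,0,0,0,0,0,1],
)

```text
clock: 3.28
eef_pos: [497.1, -233.1, 24.8]
tool_rot: [-3.142, -0.0, -0.205]
force: [-0.2, -1.9, 0.6]
width: -0.1
gripper_force: 0.0
```

```bash
python3 - <<'E'
from h import *
cv2.imwrite("pics/w2.png",ctrl.get_image("wrist")[:,:,::-1]); plan([497,-234,25],-.206)
E
```

```text
t 3.325 at [ 497.  -233.2   24.8] [ 3.1416e+00 -1.0000e-04 -2.0550e-01] F [ 0.7 -0.1 -0.3] w -0.0
turn deg [ 0.   -0.01  0.03] shift m [ 0.0001  0.0008 -0.0002]
```

View pics/w2.png

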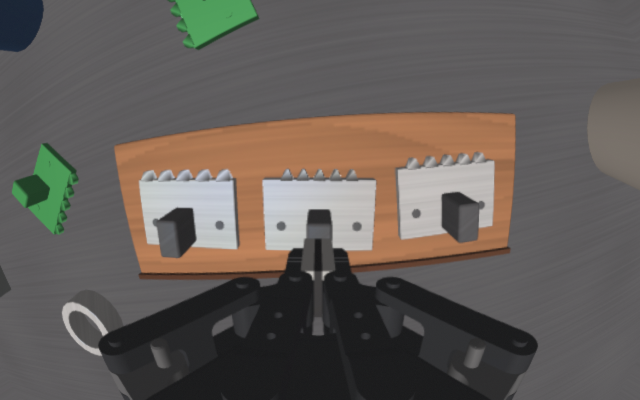

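```bash
python3 - <<'E'
from h import *
im=cv2.imread("pics/w2.png")
cv2.imwrite("pics/w2z.png",cv2.resize(im[160:345,220:420],None,fx=3,fy=3,interpolation=2))
c=ctrl.calibration("wrist")
def proj(p):
    q=c["R"]@np.asarray(p,float)+c["t"]; th=np.arctan2(np.hypot(q[0],q[1]),q[2]); d=q[:2]/np.hypot(q[0],q[1]); return d*th*c["mtx"][0,0]+c["mtx"][:2,2]
print("tcp px",proj([497,-233.2,24.8]),"grasp",proj([497,-233.2,43.5]))
h=[(264,180),(375,180),(264,250),(373,250)]
P=ray("wrist",h,20)[:,:2];print(P.round(1),P.mean(0))
E
```

```text
tcp px [319.0411239  228.59303992] grasp [319.14783042 240.06075885]
[[ 533.1 -206.2]
 [ 519.1 -273. ]
 [ 487.7 -194.3]
 [ 473.  -264.6]] [ 503.23537701 -234.49675073]
```

View pics/w2z.png

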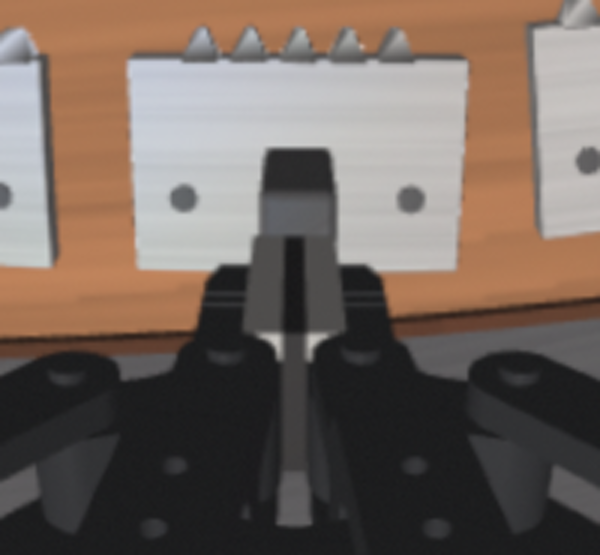

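The wrist view shows the grip at (318,225) between or in front of the finger pads, but the gripper reads shut with no force. I'll lift slightly to see whether the leaf is held.

carry_out(
  deltas=[0,0,0,0,0,-0.015,1,0,0,0,0,0,-0.015,1,0,0,0,0,0,0,1],
)

```text
clock: 3.7
eef_pos: [498.4, -233.8, 56.6]
tool_rot: [3.141, -0.004, -0.206]
force: [-0.8, -0.3, -0.0]
width: -0.2
gripper_force: 0.0
```

```bash
python3 - <<'E'
from h import *
im=ctrl.get_image("wrist")[:,:,::-1]; s=ctrl.read_state()
print(s["clock"],s["eef_pos"],s["width"],s["gripper_force"],s["force"])
cv2.imwrite("pics/w3.png",im)
cv2.imwrite("pics/w3z.png",cv2.resize(im[130:345,120:520],None,fx=2,fy=2,interpolation=2))
E
```

```text
3.75 [ 497.75260652 -233.44567178   55.81136633] -0.12195355615251706 0.0 [-1.0895056   0.87407888 -0.83022793]
```

View pics/w3z.png

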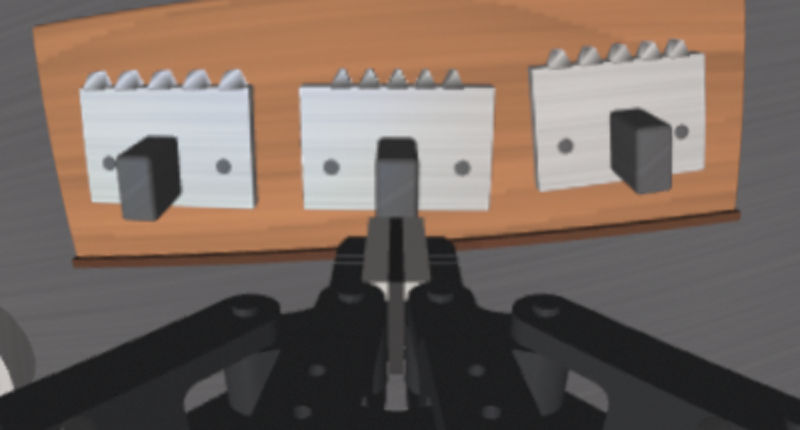

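The fingers are shut above the grip, since they hide its top. In w1 the 85 mm opening spans 180 px, which puts the tips about 40 mm short of the stated TCP. I'll check this with the side and top views.

```bash
python3 - <<'E'
from h import *
s=ctrl.read_state()
for n in("side","top"):
    im=ctrl.get_image(n); c=ctrl.calibration(n)
    for z in range(50,190,10):
        q=c["R"]@np.array([s["eef_pos"][0],s["eef_pos"][1],z])+c["t"]; u=c["mtx"]@q/q[2]
        y,x=int(round(u[1])),int(round(u[0])); print(n,z,(x,y),im[y,x-4:x+5].mean(-1).astype(int))
c=ctrl.calibration("side"); d=ctrl.get_image("side")
cv2.imwrite("pics/s2.png",cv2.resize(d[90:230,330:450,::-1],None,fx=5,fy=4,interpolation=2))
E
```

```text
side 50 (387, 183) [133 103  59  82 103 106 103  85 111]
side 60 (387, 180) [129 130 128 127 126 127 121 161 203]
side 70 (388, 178) [134 132 136 136 132 135 130 122 125]
side 80 (388, 176) [104 103 102 114 143 144 128 131 131]
side 90 (388, 173) [108 108 110 117 120 127 105  86  95]
side 100 (389, 171) [102  70  34  31  86 117  78  87 113]
side 110 (389, 168) [ 83  58  54  44  50 106  98  82  79]
side 120 (389, 166) [ 97  64  51  42  43 102 113  95  67]
side 130 (390, 164) [ 49  40  44  44  33  32 139 134  97]
side 140 (390, 161) [43 47 60 48 41 42 51 49 44]
side 150 (390, 159) [45 43 42 46 40 46 47 48 51]
side 160 (391, 156) [47 48 42 37 45 45 39 46 48]
side 170 (391, 154) [39 36 43 47 45 45 40 43 48]
side 180 (392, 151) [44 44 37 42 42 44 42 44 46]
top 50 (382, 235) [158 160 159 156 157 158 157 156 156]
top 60 (382, 235) [158 160 159 156 157 158 157 156 156]
top 70 (383, 234) [159 158 158 157 156 156 157 156 155]
top 80 (383, 234) [159 158 158 157 156 156 157 156 155]
top 90 (383, 234) [159 158 158 157 156 156 157 156 155]
top 100 (384, 233) [156 155 158 156 157 157 156 155 155]
top 110 (384, 233) [156 155 158 156 157 157 156 155 155]
top 120 (385, 232) [156 155 155 156 155 155 155 154 154]
top 130 (385, 232) [156 155 155 156 155 155 155 154 154]
top 140 (386, 232) [155 155 156 155 155 155 154 154 155]
top 150 (386, 231) [153 153 155 153 152 155 152 153 153]
top 160 (387, 231) [153 155 153 152 155 152 153 153 152]
top 170 (387, 230) [150 150 148 149 151 151 152 151 150]
top 180 (388, 230) [150 148 149 151 151 152 151 150 147]
```

View pics/s2.png

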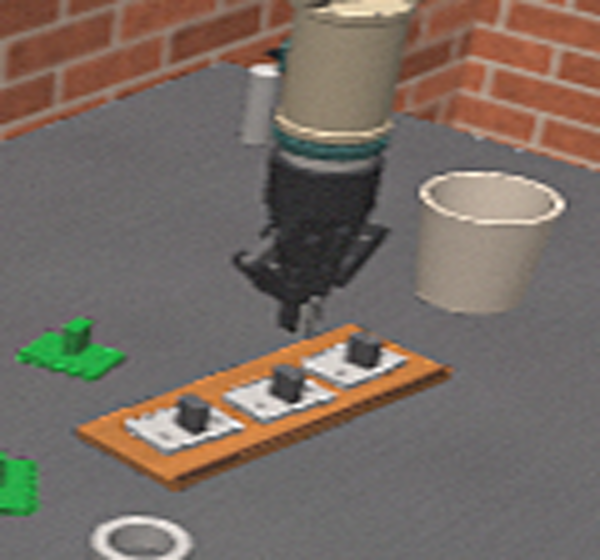

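The side view puts the shut tips near (389,173), z≈93, while the reported TCP is at 56. So the real tips sit about 38 mm above the reported TCP. I'll grasp with the reported z near −9.

carry_out(
  deltas=[0,0,0,0,0,0,-1,0,0,0,0,0,0,-1,0,0,0,0,0,0.02,-1,0,0,0,0,0,0.02,-1,0,0,0,0,0,0.013,-1,0,0,0,0,0,0.012,-1,0,0,0,0,0,0,-1],
)

```text
clock: 4.78
eef_pos: [496.5, -232.9, -11.0]
tool_rot: [-3.141, 0.001, -0.206]
force: [-0.3, 0.4, -0.5]
width: 85.3
gripper_force: 0.0
```

carry_out(
  deltas=[0,0,0,0,0,0,1,0,0,0,0,0,0,1,0,0,0,0,0,0,1,0,0,0,0,0,0,1,0,0,0,0,0,0,1],
)

```text
clock: 5.4
eef_pos: [497.3, -233.3, -9.8]
tool_rot: [3.141, -0.001, -0.206]
force: [-0.2, -0.0, 4.9]
width: 12.7
gripper_force: 59.2
```

```bash
python3 - <<'E'
from h import *
z=np.array([(42,310),(380,310),(372,503),(32,495)])/6+[205,150]
P=ray("top",z-.3,30)[:,:2]; print(P.round(),[np.linalg.norm(P[i]-P[(i+1)%4]).round() for i in range(4)])
e=P[0]-P[1]+P[3]-P[2]; yaw=np.arctan2(-e[0],e[1]); C=P.mean(0); x=np.array([np.cos(yaw),np.sin(yaw)])
O=C+4*x; print("yaw",yaw,"centre",C,"origin",O)
yaw=float(yaw); plan([*(O-40*x),70],yaw)
E
```

```text
[[574. 372.]
 [589. 172.]
 [475. 165.]
 [464. 364.]] [np.float64(200.0), np.float64(115.0), np.float64(199.0), np.float64(110.0)]
yaw 0.06679081905444713 centre [525.25593679 268.0929244 ] origin [529.24701808 268.35988909]
t 5.4 at [ 497.3 -233.3   -9.8] [ 3.1414e+00 -7.0000e-04 -2.0560e-01] F [-0.2 -0.   4.9] w 12.7
turn deg [ 1.000e-02 -4.000e-02 -1.561e+01] shift m [ 0.0254 -0.4985 -0.0798]
```

carry_out(
  deltas=[0,0,0,0,0,-0.04,1,0,0,-7.8,0,0,-0.04,1,0,0,-7.8,0,0,0,1,0,0,0,0.0028,-0.0555,0,1,0,0,0,0.0028,-0.0555,0,1,0,0,0,0.0028,-0.0555,0,1,0,0,0,0.0028,-0.0555,0,1,0,0,0,0.0028,-0.0555,0,1,0,0,0,0.0028,-0.0555,0,1,0,0,0,0.0028,-0.0555,0,1,0,0,0,0.0028,-0.0555,0,1,0,0,0,0.0028,-0.0555,0,1],
)

```text
clock: 6.9
eef_pos: [488.2, 268.5, 69.3]
tool_rot: [3.141, 0.001, 0.067]
force: [0.9, -0.8, -2.5]
width: 12.9
gripper_force: 59.2
```

carry_out(
  deltas=[0,0,0,0,0,0,1,0,0,0,0,0,0,1],
)

```text
clock: 7.15
eef_pos: [488.1, 266.2, 69.2]
tool_rot: [3.14, 0.001, 0.067]
force: [0.4, -1.7, -3.0]
width: 13.1
gripper_force: 59.4
```

```bash
python3 - <<'E'
from h import *
import pickle
c=ctrl.calibration("wrist"); s=ctrl.read_state(); im=ctrl.get_image("wrist")[:,:,::-1]; pickle.dump((c,s),open("w4.pkl","wb"))
cv2.imwrite("pics/w4.png",im); cv2.imwrite("pics/w4v.png",cv2.resize(im,None,fx=1.25,fy=1.25,interpolation=2))
x=np.array([np.cos(.0668),np.sin(.0668)]);O=np.array([529.2,268.4]); plan([*(O-40*x),70],.0668)
E
```

```text
t 7.2 at [488.5 265.2  69.3] [3.14e+00 1.00e-03 6.54e-02] F [-0.3 -0.7 -2.6] w 12.8
turn deg [ 0.09  0.06 -0.08] shift m [ 0.0008 -0.0005 -0.0007]
```

View pics/w4v.png

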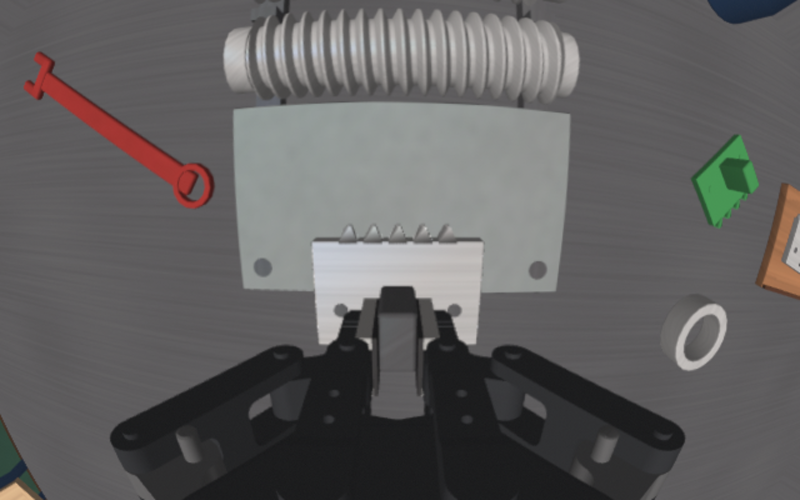

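Wrist view: leaf_10 is held square over the plate. The plate corners are at about (233,110), (570,114), (557,291) and (244,289), and the front screw is at row ~58 with fine, regular grooves. Next I measure its pitch and phase.

```bash
python3 - <<'E'
from h import *
import pickle
c,s=pickle.load(open("w4.pkl","rb")); im=cv2.imread("pics/w4.png"); g=cv2.cvtColor(im,cv2.COLOR_BGR2GRAY).astype(np.float32)
P=ray("wrist",np.array([(233,110),(570,114),(557,291),(244,289)])/1.25,30,c)[:,:2]
print(P.round(1),[np.linalg.norm(P[i]-P[(i+1)%4]).round(1) for i in range(4)])
e=P[0]-P[1]+P[3]-P[2]; yaw=np.arctan2(-e[0],e[1]); C=P.mean(0); x=np.array([np.cos(yaw),np.sin(yaw)]); y=np.array([-x[1],x[0]]); O=C+4*x
print("yaw",yaw,"O",O)
def proj(p):
    q=p@c["R"].T+c["t"]; r=np.hypot(q[:,0],q[:,1]); th=np.arctan2(r,q[:,2]); return q[:,:2]/r[:,None]*th[:,None]*c["mtx"][0,0]+c["mtx"][:2,2]
Y=np.arange(-80,80.1,.25)
for a in (0,15,30,45,60):
    a=np.radians(a); X=80-23*np.sin(a); Z=34+23*np.cos(a)
    uv=proj(np.c_[O+X*x+Y[:,None]*y,np.full(len(Y),Z)]).astype(np.float32)
    v=cv2.remap(g,uv[:,:1],uv[:,1:],cv2.INTER_LINEAR)[:,0]; v=v-cv2.GaussianBlur(v[None],(0,0),60)[0]
    pw={p:round(float(abs((v*np.exp(2j*np.pi*Y/p)).sum())/100),1) for p in (9,9.5,10,10.5,11,12,13,14)}
    ph=[np.angle((v*np.exp(2j*np.pi*Y/p)).sum())/(2*np.pi)*p for p in (10,12)]
    print(round(np.degrees(a)),pw,"bright phase mm",np.round(ph,2))
# held leaf: teeth tips
T=ray("wrist",np.array([(314,240),(482,240),(349,226),(398,226),(447,226)])/1.25,69.3+21.8+4,c)[:,:2]
d=T-s["eef_pos"][:2]; yt=s["tool_rot"][2]; print(np.c_[d@[np.cos(yt),np.sin(yt)],d@[-np.sin(yt),np.cos(yt)]].round(1))
print("leaf edge yaw",np.arctan2(-(T[0]-T[1])[0],(T[0]-T[1])[1]))
E
```

```text
[[575.3 370.2]
 [586.8 170.6]
 [475.8 163.1]
 [463.9 363.6]] [np.float64(199.9), np.float64(111.2), np.float64(200.9), np.float64(111.5)]
yaw 0.0585734719032829 O [529.43758975 267.10994073]
0 {9: 22.3, 9.5: 59.6, 10: 75.1, 10.5: 45.2, 11: 14.3, 12: 9.3, 13: 7.3, 14: 4.4} bright phase mm [4.11 2.34]
15 {9: 19.5, 9.5: 54.0, 10: 73.5, 10.5: 41.2, 11: 13.5, 12: 8.6, 13: 7.1, 14: 5.1} bright phase mm [3.6  2.03]
30 {9: 14.2, 9.5: 42.1, 10: 63.4, 10.5: 36.2, 11: 12.1, 12: 8.2, 13: 6.8, 14: 4.6} bright phase mm [2.85 1.56]
45 {9: 8.6, 9.5: 34.8, 10: 58.0, 10.5: 32.6, 11: 9.4, 12: 7.7, 13: 6.2, 14: 3.5} bright phase mm [1.89 0.78]
60 {9: 3.6, 9.5: 22.0, 10: 62.0, 10.5: 22.7, 11: 8.7, 12: 4.9, 13: 3.5, 14: 2.6} bright phase mm [ 0.25 -0.19]
[[ 29.8  35.5]
 [ 29.8 -34.4]
 [ 35.6  20.5]
 [ 35.5   0.6]
 [ 35.6 -19.4]]
leaf edge yaw 0.06697469091820708
```

```bash
cat >> h.py <<'E'
O=np.array([529.44,267.11]); FY=.060
fx=np.array([np.cos(FY),np.sin(FY)]); fy=np.array([-fx[1],fx[0]])
def fplan(X,Y,z):
    plan([*(O+X*fx+Y*fy),z],FY)
    s=ctrl.read_state(); d=s["eef_pos"][:2]-O; F=s["force"]; print("fixture x,y",(d@fx).round(2),(d@fy).round(2),"z",s["eef_pos"][2].round(2),"F fix",(F[:2]@fx).round(1),(F[:2]@fy).round(1),F[2].round(1))
E
python3 -c "
from h import *
fplan(10,3.5,14)"
```

```text
t 7.2 at [488.5 265.2  69.3] [3.14e+00 1.00e-03 6.54e-02] F [-0.3 -0.7 -2.6] w 12.8
turn deg [0.09 0.06 0.31] shift m [ 0.0509 -0.0029  0.0553]
fixture x,y -40.94 0.57 z 69.34 F fix -0.3 -0.7 -2.6
```

carry_out(
  deltas=[0,0,0.3,0.0255,-0.0015,0.02,1,0,0,0,0.0254,-0.0014,0.02,1,0,0,0,0,0,0.015,1,0,0,0,0,0,0.003,1,0,0,0,0,0,0,1,0,0,0,0,0,0,1],
)

```text
clock: 7.95
eef_pos: [539.4, 273.3, 12.5]
tool_rot: [-3.141, -0.001, 0.062]
force: [0.7, -0.4, -2.0]
width: 12.7
gripper_force: 59.3
```

```bash
python3 -c "
from h import *
fplan(10,3.5,8.2)"
```

```text
t 7.95 at [539.4 273.3  12.5] [-3.1411e+00 -7.0000e-04  6.1700e-02] F [ 0.7 -0.4 -2. ] w 12.7
turn deg [-0.03 -0.04  0.1 ] shift m [-0.0003  0.002   0.0043]
fixture x,y 10.31 5.54 z 12.48 F fix 0.6 -0.5 -2.0
```

carry_out(
  deltas=[0,0,0,0,0.001,0.002,1,0,0,0,0,0,0.002,1,0,0,0,0,0,0,1,0,0,0,0,0,0,1],
)

```text
clock: 8.45
eef_pos: [539.6, 272.1, 8.2]
tool_rot: [-3.141, -0.0, 0.062]
force: [-1.7, -0.5, 4.8]
width: 12.7
gripper_force: 60.2
```

carry_out(
  deltas=[0,0,0,0,0,0.001,1,0,0,0,0,0,0,1],
)

```text
clock: 8.7
eef_pos: [539.6, 272.1, 8.2]
tool_rot: [-3.141, -0.0, 0.062]
force: [-3.4, -2.1, 12.8]
width: 12.8
gripper_force: 61.5
```

```bash
python3 -c "
from h import *
fplan(10,3.5,8.2)"
```

```text
t 8.7 at [539.6 272.1   8.2] [-3.1411e+00 -3.0000e-04  6.1500e-02] F [-3.4 -2.1 12.8] w 12.8
turn deg [-0.03 -0.02  0.09] shift m [-0.0004  0.0009 -0.    ]
fixture x,y 10.44 4.41 z 8.19 F fix -3.5 -1.9 12.8
```

carry_out(
  deltas=[0,0,0,0,0,-0.001,1,0,0,0,0.003,0,0,1,0,0,0,0.003,0,0,1,0,0,0,0.001,0,0,1,0,0,0,0,0,0,1],
)

```text
clock: 9.32
eef_pos: [542.5, 272.5, 8.3]
tool_rot: [3.141, 0.007, 0.062]
force: [-9.5, -1.3, 15.0]
width: 13.0
gripper_force: 61.8
```

carry_out(
  deltas=[0,0,0,0.0007,0,0,1,0,0,0,0.0007,0,0,1,0,0,0,0,0,0,1],
)

```text
clock: 9.7
eef_pos: [542.5, 272.6, 8.4]
tool_rot: [3.141, 0.01, 0.063]
force: [-13.0, -1.4, 17.4]
width: 12.7
gripper_force: 62.3
```

```bash
python3 -c "
from h import *
fplan(25,3.5,8.2)"
```

```text
t 9.7 at [542.5 272.6   8.4] [3.1412 0.0097 0.0625] F [-13.   -1.4  17.4] w 12.7
turn deg [0.02 0.55 0.15] shift m [0.0117 0.0012 0.0002]
fixture x,y 13.34 4.69 z 8.36 F fix -13.0 -0.6 17.4
```

carry_out(
  deltas=[0,0,0,-0.001,0,-0.0012,1,0,0,0,0,0,0,1,0,0,0,0,0,0,1],
)

```text
clock: 10.07
eef_pos: [547.2, 272.4, 8.4]
tool_rot: [3.141, -0.0, 0.061]
force: [-0.1, 0.7, -2.7]
width: 12.5
gripper_force: 59.4
```

```bash
python3 -c "
from h import *
fplan(25,3.5,8.2)"
```

```text
t 10.075 at [547.2 272.4   8.4] [ 3.1413e+00 -2.0000e-04  6.1300e-02] F [-0.1  0.7 -2.7] w 12.5
turn deg [ 0.02 -0.01  0.07] shift m [0.0069 0.0007 0.0002]
fixture x,y 18.07 4.17 z 8.45 F fix -0.1 0.7 -2.7
```

carry_out(
  deltas=[0,0,0,0.001,0,0,1,0,0,0,0.001,0,0,1,0,0,0,0,0,0,1],
)

```text
clock: 10.45
eef_pos: [549.1, 272.5, 8.8]
tool_rot: [3.141, -0.0, 0.061]
force: [0.5, 0.3, -2.2]
width: 12.7
gripper_force: 59.4
```

carry_out(
  deltas=[0,0,0,0.001,0,0,1,0,0,0,0,0,0,1],
)

```text
clock: 10.7
eef_pos: [550.0, 272.7, 9.0]
tool_rot: [-3.142, -0.0, 0.061]
force: [1.1, 0.1, -1.7]
width: 12.7
gripper_force: 59.4
```

```bash
python3 -c "
from h import *
fplan(25,3.5,8.2)"
```

```text
t 10.7 at [550.  272.7   9. ] [-3.1415e+00 -2.0000e-04  6.1400e-02] F [ 1.1  0.1 -1.7] w 12.7
turn deg [-0.   -0.01  0.08] shift m [0.0041 0.0009 0.0008]
fixture x,y 20.91 4.38 z 8.96 F fix 1.1 0.1 -1.7
```

carry_out(
  deltas=[0,0,0,0.001,0,0.0004,1,0,0,0,0,0,0,1],
)

```text
clock: 10.95
eef_pos: [551.0, 272.8, 8.5]
tool_rot: [3.142, -0.0, 0.061]
force: [0.4, -0.2, -2.2]
width: 13.2
gripper_force: 59.4
```

carry_out(
  deltas=[0,0,0,0.001,0,0,1,0,0,0,0,0,0,1],
)

```text
clock: 11.2
eef_pos: [552.0, 272.8, 8.5]
tool_rot: [3.142, -0.0, 0.061]
force: [0.0, 0.3, -2.5]
width: 12.7
gripper_force: 59.4
```

carry_out(
  deltas=[0,0,0,0.001,0,0,1,0,0,0,0,0,0,1],
)

```text
clock: 11.45
eef_pos: [552.7, 272.6, 8.4]
tool_rot: [3.141, 0.0, 0.061]
force: [-1.2, -1.8, -2.7]
width: 12.9
gripper_force: 59.4
```

```bash
python3 -c "
from h import *
fplan(25,3.5,8.2)"
```

```text
t 11.45 at [552.7 272.6   8.4] [3.1412e+00 5.0000e-04 6.1400e-02] F [-1.2 -1.8 -2.7] w 12.9
turn deg [0.02 0.03 0.08] shift m [0.0015 0.0006 0.0002]
fixture x,y 23.53 4.13 z 8.43 F fix -1.3 -1.7 -2.7
```

carry_out(
  deltas=[0,0,0,0,0.0007,0,1,0,0,0,0.0007,0,0,1,0,0,0,0,0,0,1],
)

```text
clock: 11.82
eef_pos: [553.7, 272.2, 8.5]
tool_rot: [3.142, -0.0, 0.061]
force: [0.4, -0.4, -2.5]
width: 12.7
gripper_force: 59.4
```

carry_out(
  deltas=[0,0,0,0.001,0,0,1,0,0,0,0,0,0,1],
)

```text
clock: 12.08
eef_pos: [554.1, 272.0, 8.4]
tool_rot: [3.141, 0.001, 0.061]
force: [-1.0, -0.2, -0.1]
width: 12.8
gripper_force: 59.4
```

```bash
python3 -c "
from h import *
fplan(25,3.5,8.2)"
```

```text
t 12.075 at [554.1 272.    8.4] [3.1412e+00 1.0000e-03 6.1300e-02] F [-1.  -0.2 -0.1] w 12.8
turn deg [0.02 0.06 0.07] shift m [ 0.0001 -0.0001  0.0002]
fixture x,y 24.95 3.4 z 8.39 F fix -1.0 -0.2 -0.1
```

carry_out(
  deltas=[0,0,0,0.001,0,0,1,0,0,0,0,0,0,1],
)

```text
clock: 12.32
eef_pos: [554.2, 272.0, 8.4]
tool_rot: [3.141, 0.003, 0.061]
force: [-4.8, -1.9, 0.9]
width: 13.0
gripper_force: 59.8
```

carry_out(
  deltas=[0,0,0,0.001,0,0,1,0,0,0,0,0,0,1],
)

```text
clock: 12.58
eef_pos: [554.2, 272.0, 8.4]
tool_rot: [3.141, 0.005, 0.062]
force: [-7.6, -2.1, 2.8]
width: 12.9
gripper_force: 60.3
```

```bash
python3 -c "
from h import *
fplan(25,3.5,8.2)"
```

```text
t 12.575 at [554.2 272.    8.4] [3.1408 0.0046 0.0616] F [-7.6 -2.1  2.8] w 12.9
turn deg [0.04 0.26 0.09] shift m [ 0.     -0.0001  0.0002]
fixture x,y 24.97 3.37 z 8.39 F fix -7.7 -1.6 2.8
```

carry_out(
  deltas=[0,0,0,-0.0018,0,0.0003,1,0,0,0,0,0,0,1],
)

```text
clock: 12.82
eef_pos: [554.2, 272.0, 8.3]
tool_rot: [3.141, 0.001, 0.062]
force: [-6.0, -2.0, 2.1]
width: 13.0
gripper_force: 59.9
```

carry_out(
  deltas=[0,0,0,0,0,0,-1,0,0,0,0,0,0,-1,0,0,0,0,0,0,-1,0,0,0,0,0,0,-1,0,0,0,0,0,-0.02,-1,0,0,0,0,0,-0.03,-1,0,0,0,-0.03,0,-0.04,-1,0,0,0,-0.03,0,-0.04,-1,0,0,0,0,0,0,-1,0,0,0,0,0,0,-1],
)

```text
clock: 14.08
eef_pos: [495.6, 268.9, 139.0]
tool_rot: [-3.141, -0.002, 0.062]
force: [-0.8, 0.6, -0.3]
width: 85.3
gripper_force: 0.0
```

```bash
python3 - <<'E'
from h import *
fplan(0,0,0)
import pickle
c=ctrl.calibration("wrist"); im=ctrl.get_image("wrist")[:,:,::-1]; pickle.dump(c,open("w5.pkl","wb")); cv2.imwrite("pics/w5.png",im)
cv2.imwrite("pics/w5z.png",cv2.resize(im[0:260,140:500],None,fx=2.2,fy=2.2,interpolation=2))
E
```

```text
t 14.075 at [495.6 268.9 139. ] [-3.1409e+00 -1.7000e-03  6.1600e-02] F [-0.8  0.6 -0.3] w 85.3
turn deg [-0.04 -0.1   0.09] shift m [0.0337 0.0038 0.139 ]
fixture x,y -33.66 3.77 z 139.03 F fix -0.8 0.6 -0.3
```

View pics/w5z.png

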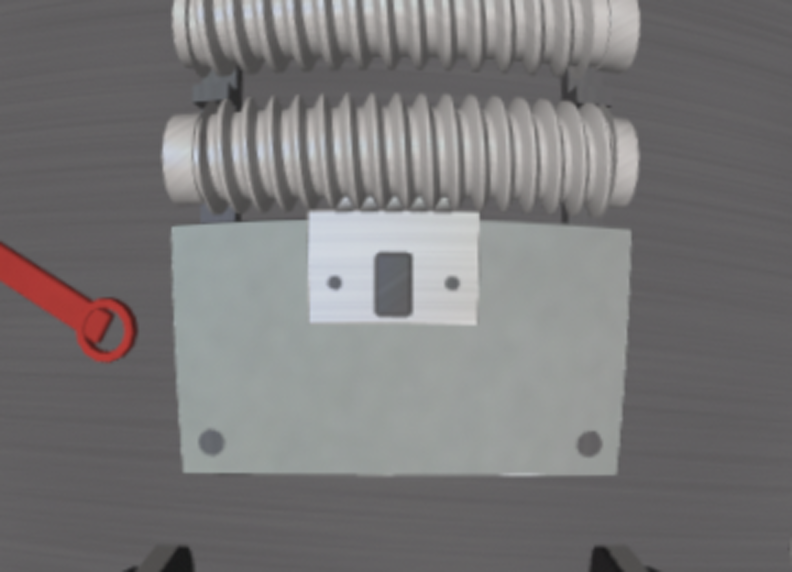

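The leaf's teeth sit in the front screw's grooves, at about (345–443, 203) in the crop, and it lies square. A numeric check follows.

```bash
python3 - <<'E'
from h import *
import pickle
c=pickle.load(open("w5.pkl","rb")); k=lambda a:np.array(a)/2.2+[140,0]
P=ray("wrist",k([(172,227),(631,230),(616,474),(184,472)]),30,c)[:,:2]
e=P[0]-P[1]+P[3]-P[2]; yw=np.arctan2(-e[0],e[1]); x=np.array([np.cos(yw),np.sin(yw)]); y=np.array([-x[1],x[0]]); O=P.mean(0)+4*x
L=ray("wrist",k([(308,212),(479,212),(476,325),(310,323)]),38,c)[:,:2]; d=L-O
print("yaw",yw,"O",O.round(1),"size",[np.linalg.norm(P[i]-P[(i+1)%4]).round(1) for i in range(4)])
print(np.c_[d@x,d@y].round(1),"leaf yaw", np.arctan2(-(L[0]-L[1])[0],(L[0]-L[1])[1]))
E
```

```text
yaw 0.057226539974094194 O [529.2 267.4] size [np.float64(199.2), np.float64(110.9), np.float64(199.2), np.float64(110.6)]
[[ 54.5  38.7]
 [ 54.9 -31.1]
 [  7.8 -30.6]
 [  8.4  38.2]] leaf yaw 0.061881249799099425
```

```bash
python3 -c "
from cell import ctrl
print(ctrl.finish_job())"
```

```text
the job is handed in; nothing more can be done
None
```

leaf_10 fits the front screw (10 mm pitch): it went fully home and lies flat and meshed about 4 mm from mid-screw; leaf_12 and leaf_14 were never moved from the board, as I picked leaf_10 from the pitch seen by camera and confirmed only that one by feel. The job was handed in at about 14 s of the 72 s allowed; the call returned no verdict.

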